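# Tap-centre a bud vase on its turntable

## Task

The squat bud vase stands off-centre on its potter's turntable: with light pushes of the fingertips, tap it about half-way to the centre, take the hand off and let it stand still for a moment, then tap it on until it is centred to within 6 mm. Slide it on the turntable only: do not grip, lift, topple or bump it hard, and do not disturb the other things on the table. Finish with the vase standing upright and your hand clear of it.

Things in the scene. Friction and masses are not known exactly. Their poses are not given: they have to be found in the camera images.
- pot: squat reddish bisque bud vase, 66 mm tall, 0.15 to 0.26 kg, round. Widest (64 mm across) 23 to 30 mm above its underside; lip 26 mm across. Rests on a foot pad only 22 mm across, 1.5 mm high, below a 34 mm shoulder: it rocks if pushed fast or above its widest part. Friction on the head 0.3 to 0.5 (about 1 N slides it). Starts 23 to 31 mm off-centre, any direction. Origin: centre of its underside; z up
- wheel_top (a point): centre of the upper face of the turntable that carries the bud vase, 75 mm above the table. The turntable is a low potter's turntable: a round metal head 100 mm across and 10 mm thick with faint concentric rings, on a thin column and a round foot 96 mm across; it is fixed and does not turn or move. It may be the left or the right one of two equal turntables
- wheel_b_top (a point): centre of the upper face of the other, equal turntable, which carries the straight cup. Also fixed
- beaker: a straight-sided reddish bisque cup 60 mm tall, 54 mm across the rim, already centred on the other turntable; leave it alone. Origin: centre of its underside
- jar: white screw-lid glaze jar with a grey band, 56 mm across, 62 mm tall, standing between the turntables; leave it alone. Origin: centre of its underside
- bowl: small plaster-coloured bowl, 84 mm across, 42 mm tall, far side of the table; leave it alone. Origin: centre of its underside
- prop: white kiln prop, an upright cylinder 34 mm across, 55 mm tall; leave it alone. Origin: centre of its underside
- brush: flat brush with a wooden handle, about 200 mm long and under 40 mm high, lying on the table on the robot's side; leave it alone
- rib: flat pale wooden rib 55 x 110 x 8 mm lying on the table on the robot's side; leave it alone. Origin: centre of its underside
- slat: wooden slat 30 x 240 x 12 mm lying at the far side; leave it alone. Origin: centre of its underside
- tub: white tub with a grey lid, 68 mm across, 70 mm tall, on the left; leave it alone. Origin: centre of its underside

How it is judged:
By the outcome, as a careful person would: the job done as asked, in the order asked, and still so for the second after the job is handed in, with the robot touching nothing.
It also fails if it takes over 51 s, if anything falls off the work surface, if the arm or the gripper's body presses on something with over 40 N, if the wrist force passes 120 N, or if a joint passes its speed limit or range.

## Robot

A 7-joint arm with a two-finger parallel gripper is mounted at the origin on the work surface. World frame = base frame: x ahead of the robot, y to its left, z up, the work surface at z = 0. Lengths are in m, angles in rad, forces in N, time in s.
With the tool pointing down it reaches from about 0.425 to 0.925 m from the base axis. Payload 6.8 kg.
Tool frame: the origin (TCP) lies between the finger pads; the fingertips stand 14 mm ahead of it and the grasp point (between the pads) lies 5 mm behind it; z points along the fingers, y is the line along which they close (so a half turn about z gives the same grasp; the last joint's range is limited). The gripper opens to 85 mm and grips with 20 to 120 N. Pads are 22 mm wide; open, the fingers measure 114 mm over their backs; the gripper's body (76 mm by 85 mm) begins 54 mm behind the grasp point. The pads swing forward as they close: fully open they stand 13 mm farther back than shut.
Start: joints at [1.161, 0.477, 0.022, 1.555, -0.011, 1.109, -0.083], TCP at [0.201, -0.645, 0.245] pointing down, gripper open.
Joint ranges: [-2.96, 2.96], [-0.34, 2.1], [-1.41, 1.46], [0.24, 2.44], [-1.37, 4.51], [0.17, 1.92], [-2.96, 2.96]. Speed limits (rad/s): [2.39, 2.39, 3.14, 3.14, 3.14, 3.14, 3.14].

## Interface

Orientations are given as a rotation vector (axis times angle).
In Python, from bench import r, eyes, ticket gives the robot as it stands. The module is installed in compiled form; this text tells all that it offers.
- The arm moves only by the tool arm_command, never from a script. Its argument "plan" is text: rows parted by semicolons, each of 4 numbers parted by spaces: the shift along the tool's x, y, z in m, then the turn about the tool's z in degrees. In form: tx ty tz yaw; .... A call has 1 to 20 rows; each row shifts and turns the commanded pose from where the row before left it, along the tool's axes as they then stand; what a row does not reach is not made up. A row lasts 1/8 s, in which the tool goes at most 62.5 mm and 10.7 degrees, less where a joint would pass 70% of its speed; a pose out of reach is approached as far as the arm can. A call is refused whole if a number of a shift passes 0.0625 or a number of a turn 10.7, either way. A call with a gripper value outside its range is refused whole. "hand" is the closure, from -1 (fully open) to 1 (shut), set as the call begins (left out, the last holds). The fingers move at their own pace and stop on an object; "grip_force" is the grip in N (left out, the last holds). Time passes only in rows, so rows that do not move let the fingers close. It gives the time, the measured TCP pose, the force, the opening and the grip force at its end, in the units of the state.
- r.get_obs(): the state, without advancing time (a new reading comes with each control period).
- eyes.grab_frame(name): name is "side" or "top"; returns (picture, depth): 480x640x3 uint8, red, green, blue; 480x640 float32, m along the optical axis (not along the pixel's ray), 0 where there is no reading.
- eyes.calibration(name): a dict with "fov_y" (degrees; the focal length in pixels is half the picture's height over the tangent of half this angle, whatever the lens; pixels are square), "cx", "cy" (the principal point, pixels), "k1" (the pictures are not rectified: a ray, as slopes to the right and down, at radius r is drawn at 1 + k1 r^2 times it, then the intrinsics apply), "origin" and "attitude" of the camera in the world. Camera axes: x right, y up, looking along -z (the intrinsics and any distortion apply to the point x, -y, -z); pixel columns grow to the right and rows downward; lengths in m; the calibration is good to about 2 mm. A picture is of the moment at which its call begins. calibration takes no time and is no camera call.
- ticket.hand_in(): hands the job in; it is judged then, once.
The state is a dict: "clock": time; "joints": joint angles; "qvel": joint speeds; "tau": joint torques, N m; "tcp_pos": TCP position; "orientation": TCP orientation; "contact_force": force on the tool from outside, world axes, zero at the start; "moment": the same for the moment, N m; "grip_width": finger opening in m; "gripper_force": force on a finger pad.
Only numpy, scipy, OpenCV 4.12 (cv2) and the standard library are available. Lean on these libraries where they do the work, as an engineer would, in place of code of your own. Each camera call takes 0.05 s, during which the arm holds its last target. There are 200 camera calls.

## Working session

There is one attempt and no reset: what is moved stays moved. The work goes in short steps, Python scripts to look and compute and a tool call to move; the robot and the scene stay as the last step left them, time stands still between calls to the robot, and variables do not carry over. Pictures are saved under pics/ and viewed, at most 10 in all, crops included, and the job is handed in when it is done.

Besides the shell and the picture viewer there is one more tool, called as a command line: name --argument value ..., lists and objects as JSON in quotes. arm_command: Moves the arm, as the interface text tells. Its arguments: {"type":"object","properties":{"plan":{"type":"string"},"hand":{"type":"number"},"grip_force":{"type":"number"}},"required":["plan"]}

```bash
mkdir -p pics
cat > h.py <<'E'
import numpy as np, cv2
from bench import r, eyes, ticket
from scipy.spatial.transform import Rotation as R
def att(a):
    a=np.array(a,float)
    return a if a.shape==(3,3) else R.from_rotvec(a).as_matrix() if a.shape==(3,) else R.from_quat(a).as_matrix()
def rays(c,uv):
    f=240/np.tan(np.radians(c['fov_y'])/2)
    K=np.array([[f,0,c['cx']],[0,f,c['cy']],[0,0,1]])
    d=(np.atleast_2d(uv).astype(float)-[c['cx'],c['cy']])/f
    u=d.copy()
    for _ in range(20): u=d/(1+c['k1']*(u**2).sum(1,keepdims=True))
    return np.c_[u[:,0],-u[:,1],-np.ones(len(u))]@att(c['attitude']).T
def plane(c,uv,z):
    v=rays(c,uv); o=np.array(c['origin']); return o+v*((z-o[2])/v[:,2])[:,None]
def cloud(c,depth):
    vv,uu=np.mgrid[:480,:640]; v=rays(c,np.c_[uu.ravel(),vv.ravel()])
    P=np.array(c['origin'])+v*depth.reshape(-1,1); return P.reshape(480,640,3)
E
python3 - <<'E'
from h import *
for n in ("top","side"):
    im,d=eyes.grab_frame(n); c=eyes.calibration(n); print(n,c)
    cv2.imwrite(f"pics/{n}0.png",im[...,::-1]); np.savez(f"{n}0.npz",im=im,d=d)
print(r.get_obs())
E
```

```text
top {'fov_y': 48.011449081635234, 'cx': 324.69074733017607, 'cy': 233.15692866632335, 'k1': 0.008688262975302532, 'origin': array([0.26991462, 0.0999226 , 1.30027977]), 'attitude': array([ 0.17183082, -0.16664853, -1.57020627])}
side {'fov_y': 57.204536596009916, 'cx': 322.53045719420567, 'cy': 243.77263696486284, 'k1': -0.048395220147447654, 'origin': array([ 0.29622289, -0.4600901 ,  0.59630719]), 'attitude': array([ 0.8588357 , -0.17733649, -0.39646504])}
{'clock': 0.1, 'joints': array([ 1.16090494,  0.47770351,  0.02236119,  1.55636295, -0.01149485,
        1.10930419, -0.08309982]), 'qvel': array([-0.00016552, -0.00211991,  0.00190438, -0.00211873, -0.00061447,
       -0.0010568 , -0.00017814]), 'tau': array([ 4.60111347e-03, -5.97765970e+01,  1.61358599e+00, -2.81954455e+01,
        1.28167245e-02,  5.05425705e-03,  8.95943288e-06]), 'tcp_pos': array([ 0.20045522, -0.6440063 ,  0.24442824]), 'orientation': array([-3.10430544e+00, -4.72023706e-01,  5.94103797e-04]), 'contact_force': array([-0.57563744, -1.22707271,  0.16149906]), 'moment': array([0.0003973 , 0.04974409, 0.01184587]), 'gripper_force': 0.0, 'grip_width': 0.08518866919062924}
```

View pics/top0.png

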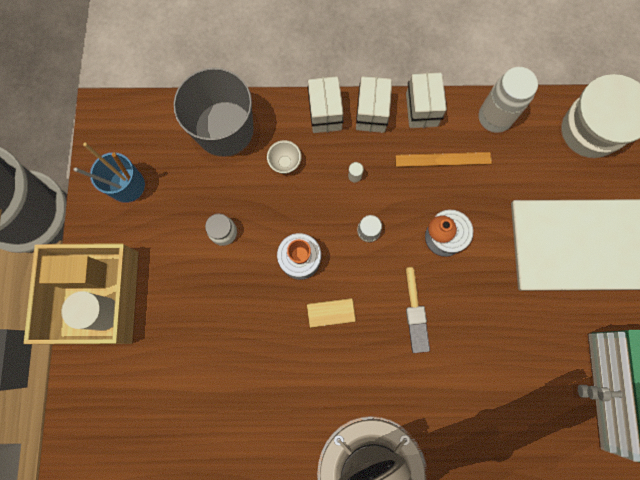

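View pics/side0.png

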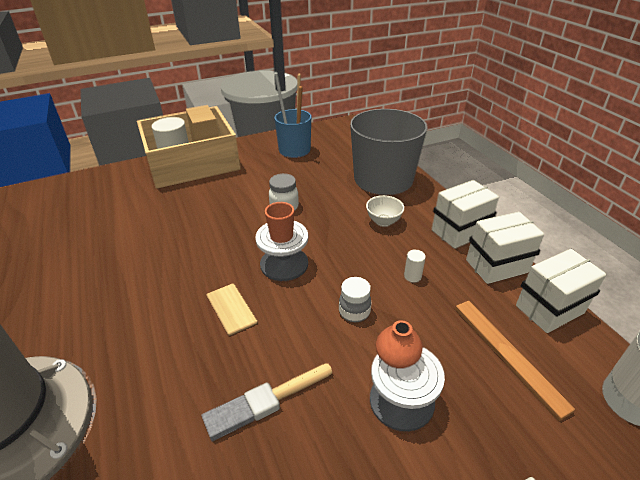

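The top view shows the red vase at about (443,229) on the right turntable, whose head is at about (453,232). The cup is at (300,253), the jar at (370,228) and the brush at (416,310). The side view agrees: the vase is at (400,345) and its turntable at (407,375).

```bash
cat >> h.py <<'E'
from scipy.optimize import least_squares
def circ(P,rad=None):
    f=lambda p: np.hypot(P[:,0]-p[0],P[:,1]-p[1])-(rad or p[2])
    m=np.median(P[:,:2],axis=0)
    s=least_squares(f,[*m,rad or .03],loss='soft_l1',f_scale=.001); return s.x
def measure(n,im,d,W=None):
    c=eyes.calibration(n); P=cloud(c,d); I=im.astype(int)
    near=(abs(P[...,0]-.30)<.12)&(abs(P[...,1]+.2)<.14) if W is None else np.hypot(P[...,0]-W[0],P[...,1]-W[1])<.07
    red=near&(I[...,0]>I[...,1]*1.6)&(I[...,0]>60)&(P[...,2]>.082)&(P[...,2]<.15)
    k,l,st,ce=cv2.connectedComponentsWithStats(red.astype(np.uint8)); b=l==1+np.argmax(st[1:,4])
    Q=P[b]; out={'n':len(Q),'bbox':st[1+np.argmax(st[1:,4])][:4]}
    z=Q[:,2]; out['ztop']=np.percentile(z,99)
    B=Q[(z>.090)&(z<.108)]; out['body']=circ(B,.0318) if len(B)>20 else None
    L=Q[z>.136]; out['lip']=L[:,:2].mean(0) if len(L)>5 else None; out['nlip']=len(L)
    hd=near&(abs(P[...,2]-.075)<.004)&~b&(I.max(2)-I.min(2)<60)
    cs,_=cv2.findContours((hd|b).astype(np.uint8),cv2.RETR_EXTERNAL,cv2.CHAIN_APPROX_NONE)
    ct=max(cs,key=cv2.contourArea)[:,0]
    rim=plane(c,ct,.075)
    # rim pixels not touching vase
    D=cv2.distanceTransform((~b).astype(np.uint8),cv2.DIST_L2,3); rim=rim[D[ct[:,1],ct[:,0]]>3]
    out['wheel']=circ(rim); out['nrim']=len(rim)
    return out
E
python3 - <<'E'
from h import *
np.set_printoptions(precision=4,suppress=True)
for n in ("top","side"):
    z=np.load(n+"0.npz"); im,d=z['im'],z['d']; P=cloud(eyes.calibration(n),d)
    print(n,P[250,350] if n=='top' else P[300,200], measure(n,im,d,None))
    for k,(u,v) in {'jar':((370,222) if n=='top' else (356,287)),'pot':((440,232) if n=='top' else (398,352)),'head':((465,236)if n=='top' else (420,385)),'prop':((356,167)if n=='top' else(415,256)),'brush':((411,272)if n=='top' else (325,371))}.items(): print(k,P[v,u])
E
```

```text
Traceback (most recent call last):
  File "h.py", line 28, in measure
    k,l,st,ce=cv2.connectedComponentsWithStats(red.astype(np.uint8)); b=l==1+np.argmax(st[1:,4])
                                                                             ~~~~~~~~~^^^^^^^^^^
ValueError: attempt to get argmax of an empty sequence
```

Run:
```python
from h import *
np.set_printoptions(precision=4,suppress=True)
for n in ("top","side"):
    z=np.load(n+"0.npz"); im,d=z['im'],z['d']; P=cloud(eyes.calibration(n),d)
    for k,(u,v) in {'jar':((370,222) if n=='top' else (356,287)),'pot':((440,232) if n=='top' else (398,352)),'head':((465,236)if n=='top' else (420,385)),'prop':((356,167)if n=='top' else(415,256)),'brush':((411,272)if n=='top' else (325,371))}.items(): print(n,k,P[v,u],im[v,u])
    try: print(measure(n,im,d,P[(232,450) if n=='top' else (370,405)]))
    except Exception as e: print(e)
```

```text
top jar [ 0.5669 -0.0039  0.0627] [216 219 207]
top pot [ 0.5281 -0.1542  0.1246] [193 111  51]
top head [ 0.5282 -0.2213  0.0792] [220 222 213]
top prop [0.7062 0.0263 0.0557] [217 220 199]
top brush [ 0.4528 -0.1018  0.0251] [220 197 128]
{'n': 538, 'bbox': array([428, 216,  28,  26], dtype=int32), 'ztop': np.float64(0.14538333706176387), 'body': None, 'lip': array([ 0.5392, -0.1631]), 'nlip': 77, 'wheel': array([ 0.5413, -0.1894,  0.0482]), 'nrim': 108}
side jar [ 0.558  -0.0056  0.0608] [251 252 245]
side pot [ 0.5257 -0.182   0.1176] [204 111  74]
side head [ 0.5444 -0.2159  0.076 ] [252 251 248]
side prop [0.6965 0.0245 0.0554] [251 251 240]
side brush [ 0.4541 -0.1076  0.0172] [239 201 132]
{'n': 1530, 'bbox': array([376, 320,  47,  48], dtype=int32), 'ztop': np.float64(0.14108670475957205), 'body': array([ 0.5004, -0.2035,  0.0318]), 'lip': array([ 0.5389, -0.1659]), 'nlip': 155, 'wheel': array([ 0.5401, -0.1921,  0.0489]), 'nrim': 144}
```

arm_command --plan "0 0 0 -10.4;0 0 0 -10.4;0 0 0 -10.4;0 0 0 -10.4;0 0 0 -10.4;0 0 0 -10.4;0 0 0 -10.3;.05 .031 0 0;.05 .031 0 0;.05 .031 0 0;.05 .031 0 0;.05 .031 0 0;.05 .031 0 0;.05 .031 0 0;.05 .031 0 0;.05 .031 0 0;.05 .031 0 0;.05 .031 0 0;0 0 0 0" --hand 0.3 --grip_force 20

```text
clock: 2.48
tcp_pos: [0.5435, -0.0887, 0.2454]
orientation: [-2.211, -2.23, -0.005]
contact_force: [0.1, -1.0, -0.4]
grip_width: 0.03
gripper_force: 0.0
```

arm_command --plan "0 -.0035 .04 0;0 0 .04 0;0 0 .04 0;0 0 .015 0;0 0 .0085 0;0 0 0 0;0 0 0 0"

```text
clock: 3.35
tcp_pos: [0.5391, -0.0947, 0.103]
orientation: [2.221, 2.22, 0.002]
contact_force: [-0.1, 0.5, 0.9]
grip_width: 0.0296
gripper_force: 0.0
```

Run:
```python
from h import *
im,d=eyes.grab_frame("side")
cv2.imwrite("pics/a.png",cv2.resize(im[240:440,290:540,::-1],None,fx=3,fy=3,interpolation=cv2.INTER_CUBIC))
o=r.get_obs(); print(o['tcp_pos'],o['contact_force'],o['joints'])
```

```text
[ 0.53904286 -0.09466517  0.10297169] [ 0.73077043 -0.99133248 -0.66415783] [ 0.44813334  0.49704341 -0.49124157  1.95628971  0.33141539  0.76497671
 -0.23456351]
```

View pics/a.png

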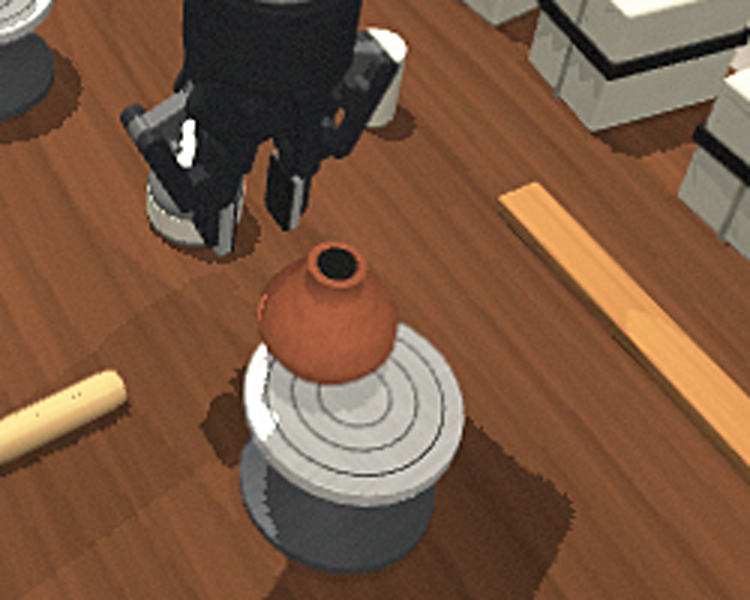

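The crop shows the two fingertips at about (220,245) and (287,222), lined up behind the vase (330,320) and level with its belly. The vase is upright.

arm_command --plan "-.003 0 0 0;-.003 0 0 0;-.003 0 0 0;-.003 0 0 0;-.003 0 0 0;-.003 0 0 0;-.003 0 0 0;-.001 0 0 0;-.001 0 0 0;-.001 0 0 0;-.001 0 0 0;-.001 0 0 0;-.001 0 0 0;-.001 0 0 0;-.001 0 0 0;-.001 0 0 0;-.001 0 0 0;-.001 0 0 0;-.001 0 0 0;0 0 0 0"

```text
clock: 5.9
tcp_pos: [0.5383, -0.1276, 0.1019]
orientation: [2.222, 2.221, 0.0]
contact_force: [-0.2, 0.3, 0.4]
grip_width: 0.0298
gripper_force: 0.3
```

```bash
cat >> h.py <<'E'
def lipoff(n,im,d,W):
    "lip ring centre on z=.141 plane from red+dark-hole blob, per camera"
    c=eyes.calibration(n); P=cloud(c,d); I=im.astype(int)
    m=(np.hypot(P[...,0]-W[0],P[...,1]-W[1])<.07)&(P[...,2]>.1365)&(P[...,2]<.152)&(I[...,0]>I[...,1]*1.6)&(I[...,0]>40)
    pts=np.argwhere(m)[:,::-1]
    h=cv2.convexHull(pts.astype(np.int32))[:,0]
    return plane(c,h,.141).mean(0)[:2], circ(plane(c,h,.141),.0125)[:2], len(pts)
E
python3 - <<'E'
from h import *
np.set_printoptions(precision=4,suppress=True)
W=[.5405,-.191]
for n in("top","side"):
    z=np.load(n+"0.npz"); print(n,'before',lipoff(n,z['im'],z['d'],W))
    im,d=eyes.grab_frame(n); print('now',lipoff(n,im,d,W),measure(n,im,d,W)['lip'])
    if n=="side": cv2.imwrite("pics/b.png",cv2.resize(im[240:440,290:540,::-1],None,fx=3,fy=3,interpolation=cv2.INTER_CUBIC))
o=r.get_obs(); print(o['tcp_pos'],o['contact_force'],o['clock'])
E
```

```text
top before (array([ 0.5398, -0.1625]), array([ 0.5403, -0.1638]), 76)Traceback (most recent call last):
  File "<stdin>", line 6, in <module>
  File "h.py", line 46, in lipoff
    h=cv2.convexHull(pts.astype(np.int32))[:,0]
      ~~~~~~~~~~~~~~~~~~~~~~~~~~~~~~~~~~~~^^^^^
TypeError: 'NoneType' object is not subscriptable
```

```bash
cat > s.py <<'E'
from h import *
import sys
np.set_printoptions(precision=4,suppress=True)
W=[.5401,-.192]; n="side"
z=np.load(n+"0.npz"); print('before',lipoff(n,z['im'],z['d'],W))
im,d=eyes.grab_frame(n); a=lipoff(n,im,d,W); print('now',a, 'to go',np.array(W)-a[1])
if len(sys.argv)>1: cv2.imwrite(f"pics/{sys.argv[1]}.png",cv2.resize(im[240:440,290:540,::-1],None,fx=3,fy=3,interpolation=cv2.INTER_CUBIC))
o=r.get_obs(); print(o['tcp_pos'],o['contact_force'],o['clock'])
E
python3 s.py b
```

```text
before (array([ 0.5403, -0.1646]), array([ 0.5393, -0.1651]), 149)
now (array([ 0.5388, -0.1686]), array([ 0.5383, -0.1677]), 158) to go [ 0.0018 -0.0243]
[ 0.5383 -0.1276  0.1018] [-0.2216  0.0799 -0.3817] 6.0
```

View pics/b.png

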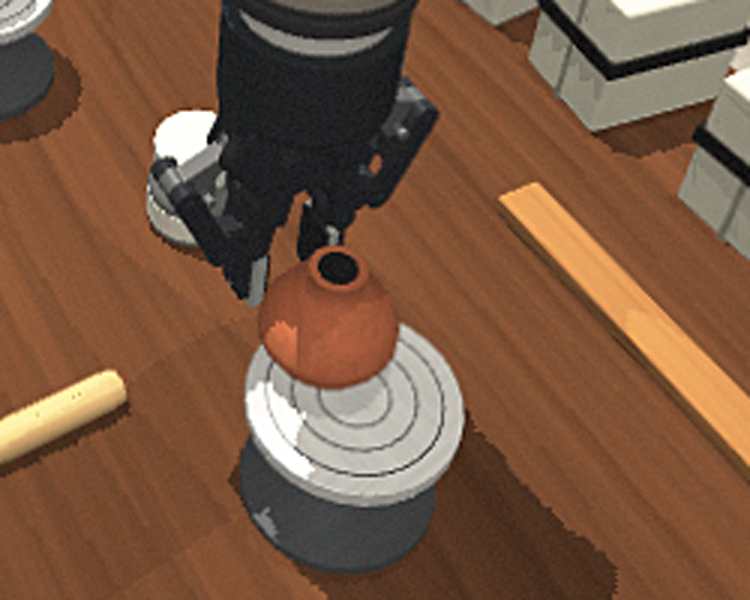

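The fingers now touch the belly at about (255,295) and have pushed the vase some 3 mm; it stands upright. I'll push on to half-way and then back off.

arm_command --plan "-.001 0 0 0;-.001 0 0 0;-.001 0 0 0;-.001 0 0 0;-.001 0 0 0;-.001 0 0 0;-.001 0 0 0;-.001 0 0 0;-.001 0 0 0;-.001 0 0 0;0 0 0 0"

```text
clock: 7.38
tcp_pos: [0.5382, -0.1377, 0.1018]
orientation: [2.222, 2.221, -0.0]
contact_force: [-0.5, 0.7, 0.1]
grip_width: 0.0297
gripper_force: 0.3
```

```bash
python3 s.py c
```

```text
before (array([ 0.5403, -0.1646]), array([ 0.5393, -0.1651]), 149)
now (array([ 0.5379, -0.1767]), array([ 0.5362, -0.1776]), 157) to go [ 0.0039 -0.0144]
[ 0.5382 -0.1377  0.1018] [-0.3295 -0.1569  0.4156] 7.425
```

View pics/c.png

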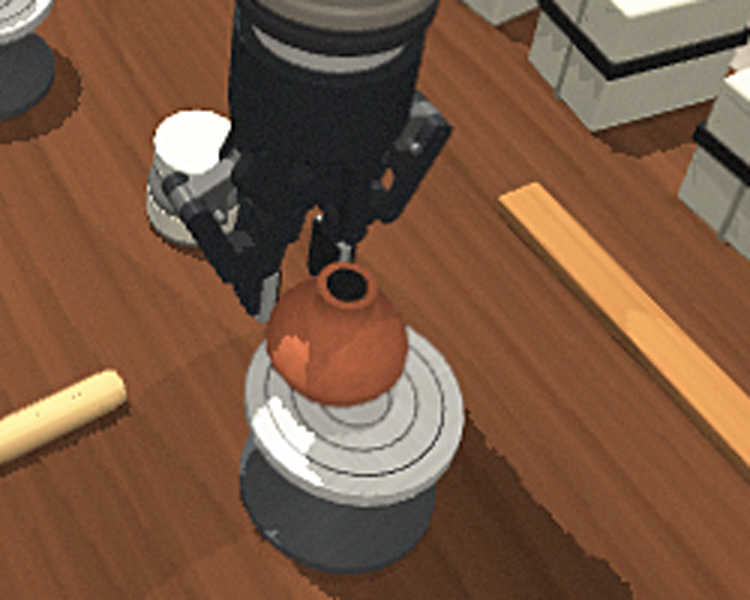

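The vase stands upright near half-way, with its lip at about (347,283). Next I back off and let it stand.

arm_command --plan ".002 0 0 0;.004 0 0 0;.01 0 0 0;.014 0 0 0;.014 0 0 0;.014 0 0 0;0 0 0 0;0 0 0 0;0 0 0 0;0 0 0 0;0 0 0 0;0 0 0 0;0 0 0 0;0 0 0 0;0 0 0 0;0 0 0 0;0 0 0 0;0 0 0 0;0 0 0 0;0 0 0 0"

```text
clock: 9.93
tcp_pos: [0.5383, -0.0796, 0.1018]
orientation: [2.222, 2.221, 0.0]
contact_force: [-1.1, 0.5, -0.7]
grip_width: 0.0297
gripper_force: 0.0
```

```bash
python3 s.py
python3 - <<'E'
from h import *
W=[.5405,-.190]
for n in ("top","side"):
    im,d=eyes.grab_frame(n)
    try: print(n,lipoff(n,im,d,W),measure(n,im,d,W)['wheel'],measure(n,im,d,W)['lip'])
    except Exception as e: print(n,e)
E
```

```text
before (array([ 0.5403, -0.1646]), array([ 0.5393, -0.1651]), 149)
now (array([ 0.5367, -0.1771]), array([ 0.5368, -0.177 ]), 160) to go [ 0.0033 -0.015 ]
[ 0.5382 -0.0796  0.1018] [ 0.3979 -0.3755 -0.363 ] 9.975
top 'NoneType' object is not subscriptable
side (array([ 0.53724914, -0.17735215]), array([ 0.53686168, -0.17699271]), 162) [ 0.54001394 -0.1922319   0.04894343] [ 0.53704637 -0.17742821]
```

arm_command --plan "-.008 .004 0 0;-.008 0 0 0;-.008 0 0 0;-.008 0 0 0;-.008 0 0 0;-.006 0 0 0;-.004 0 0 0;-.002 0 0 0;-.001 0 0 0;-.001 0 0 0;-.001 0 0 0;-.001 0 0 0;-.001 0 0 0;-.001 0 0 0;-.001 0 0 0;-.001 0 0 0;-.001 0 0 0;-.001 0 0 0;-.001 0 0 0;0 0 0 0"

```text
clock: 12.58
tcp_pos: [0.5422, -0.1427, 0.1018]
orientation: [2.222, 2.221, -0.0]
contact_force: [0.9, 0.6, 0.1]
grip_width: 0.0301
gripper_force: 0.2
```

```bash
python3 s.py
```

```text
before (array([ 0.5403, -0.1646]), array([ 0.5393, -0.1651]), 149)
now (array([ 0.5396, -0.1831]), array([ 0.5384, -0.1839]), 166) to go [ 0.0017 -0.0081]
[ 0.5422 -0.1427  0.1018] [-0.8475  0.703   0.4108] 12.625
```

arm_command --plan "-.001 0 0 0;-.001 0 0 0;-.001 0 0 0;-.001 0 0 0;-.001 0 0 0;-.001 0 0 0;-.001 0 0 0;-.001 0 0 0;0 0 0 0;.002 0 0 0;.004 0 0 0;.01 0 0 0;.02 0 0 0;.03 0 0 0;0 0 -.04 0;0 0 -.05 0;0 0 -.05 0;.05 0 0 0;.05 0 0 0;0 0 0 0"

```text
clock: 15.12
tcp_pos: [0.5417, 0.0214, 0.2425]
orientation: [-2.212, -2.23, -0.003]
contact_force: [-0.1, -0.7, -0.7]
grip_width: 0.03
gripper_force: 0.0
```

```bash
python3 s.py d;  python3 - <<'E'
from h import *
W=[.5405,-.190]
for n in ("top","side"):
    im,d=eyes.grab_frame(n)
    try: print(n,lipoff(n,im,d,W),measure(n,im,d,W)['wheel'],measure(n,im,d,W)['lip'])
    except Exception as e: print(n,e)
    if n=='top': cv2.imwrite("pics/e.png",cv2.resize(im[120:360,320:560,::-1],None,fx=2.5,fy=2.5))
E
```

```text
before (array([ 0.5403, -0.1646]), array([ 0.5393, -0.1651]), 149)
now (array([ 0.542, -0.19 ]), array([ 0.5417, -0.1901]), 150) to go [-0.0016 -0.0019]
[0.5419 0.0183 0.242 ] [ 0.3787 -0.15   -0.1536] 15.175
top (array([ 0.54757324, -0.19819682]), array([ 0.54300006, -0.18795265]), 7) [ 0.54388154 -0.19250862  0.04493102] [ 0.54762259 -0.19803302]
side (array([ 0.5421002, -0.1904382]), array([ 0.54160895, -0.19014119]), 154) [ 0.54017374 -0.19194534  0.04903611] [ 0.54183373 -0.1908076 ]
```

View pics/d.png

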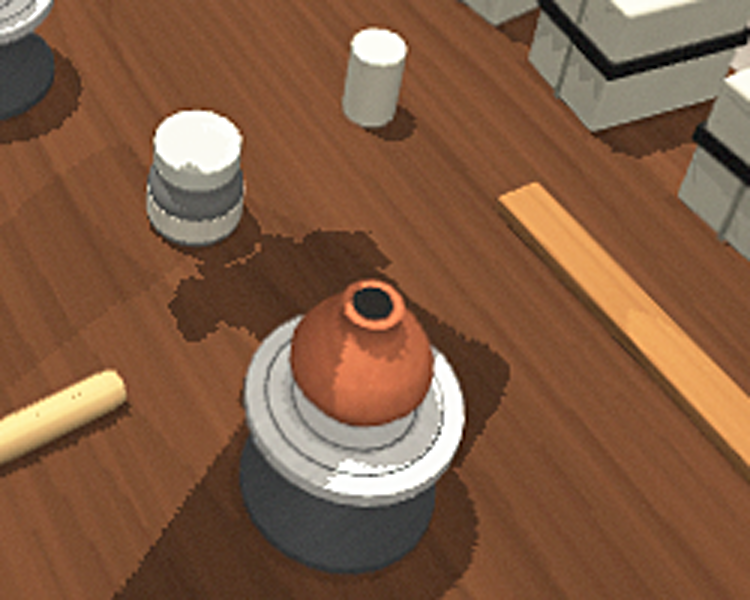

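View pics/e.png

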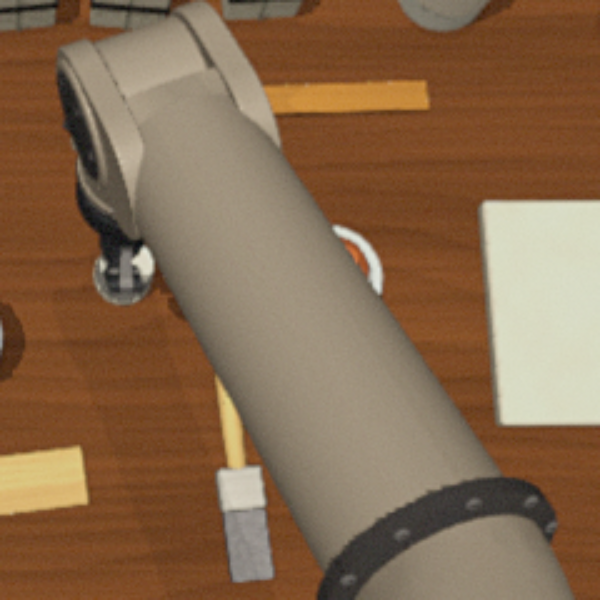

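The side view shows the vase upright on the centre rings, with its lip at about (374,303). It is roughly 2.5 mm off-centre. The jar, prop and brush have not moved, and the hand is clear above.

```bash
python3 -c "
from bench import ticket
print(ticket.hand_in())"
```

```text
the job is handed in; nothing more can be done
None
```

I tapped the vase about half-way, let it stand with the hand off, then tapped it on to about 2.5 mm from centre by the side camera; it stands upright with the hand clear, and the job was handed in at about 15 s.

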